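# Right a drained glass beaker onto the balance

## Task

The thin glass beaker on the grey draining mat stands mouth-down. Turn it mouth-up, laying it on the two-bar rest to change grip if you need to, and stand it in the middle of the balance's pan. Handle it gently: grip it with no more than 10 N, do not knock or drop it, lower it until the pan carries it before you let go, never press on the balance with more than 9 N, and leave the jar, the bottle and the weight where they are.

Things in the scene. Friction and masses are not known exactly. Their poses are not given: they have to be found in the camera images.
- beaker: straight pale frosted-glass beaker, 52 mm outside diameter, 70 mm tall, wall 3 mm, about 70-140 g; starts mouth-down on the mat, the larger glass there. Origin: centre of its rim (mouth); z points from mouth to closed base (up when mouth-down). Breaks if gripped above 10 N or struck above 20 N. With the tool tilted 45 degrees, grip it about 24 mm from the end nearer the gripper's body
- beaker_base (a point): centre of the outside of the beaker's closed base, 70 mm from the beaker origin along its z
- mat: fixed grey draining mat with fine grooves, 170 x 250 mm, 8 mm thick; origin at the centre of its underside on the bench. It may lie to the left or right of the robot, the balance on the other side
- rest: fixed low rest of two parallel steel bars on grey feet, for laying round glassware on its side; bars 10 mm thick, 130 mm long along its x axis, 32 mm between centres, tops 19 mm above the bench. A beaker laid along the bars has its axis 41.5 mm above the bench. Origin on the bench under the middle of the bars
- balance: fixed balance on a 250 x 200 x 20 mm stone slab: white housing, round steel pan 120 mm wide, display towards its -x. Origin on the bench below the pan's centre. It stands on levelling feet whose setting is not measured: the pan's top is 84 to 98 mm above the bench, find it by touch or sight. The pan is sprung: sinks 1 mm per 1.5 N, hard stop after 6 mm
- jar: bystander: small frosted-glass jar standing mouth-up on the mat, 40 mm diameter, 45 mm tall; origin at the centre of its underside
- bottle: bystander: amber glass bottle with black cap, 54 mm diameter, 105 mm tall, beyond the work; origin at the centre of its underside
- weight: bystander: knobbed steel calibration weight, 34 mm diameter, 50 mm tall, beyond the work; origin at the centre of its underside
There are look-alikes about, which are no part of the job. What is shaped like the beaker but purple or turquoise is not meant.

How it is judged:
By the outcome, as a careful person would: the job done as asked, in the order asked, and still so for the second after the job is handed in, with the robot touching nothing.
It also fails if it takes over 67 s, if anything falls off the work surface, if the arm or the gripper's body presses on something with over 40 N, if the wrist force passes 120 N, or if a joint passes its speed limit or range.

## Robot

A 6-joint arm with a two-finger parallel gripper is mounted at the origin on the work surface. World frame = base frame: x ahead of the robot, y to its left, z up, the work surface at z = 0. Lengths are in mm, angles in rad, forces in N, time in s.
With the tool pointing down it reaches from about 350 to 875 mm from the base axis. Payload 4.2 kg.
Tool frame: the origin (TCP) lies on the mounting face of the last link; the fingertips stand 173 mm ahead of it and the grasp point (between the pads) lies grip_point_offset ahead of it (grip_point_offset is the distance from the TCP to the grasp point, in mm); z points along the fingers, y is the line along which they close (so a half turn about z gives the same grasp; the last joint's range is limited). The gripper opens to 85 mm and grips with 20 to 120 N. Pads are 22 mm wide; open, the fingers measure 114 mm over their backs; the gripper's body (76 mm by 85 mm) begins 54 mm behind the grasp point. The pads swing forward as they close: fully open they stand 13 mm farther back than shut.
Start: joints at [1.469, 0.385, 0.008, 0, -1.194, -0.259], TCP at [220.606, 584.75, 404.712] pointing down, gripper open.
Joint ranges: [-3.14, 3.14], [-1.21, 2.06], [-1.07, 1.41], [-3.16, 2.05], [-2.99, -0.16], [-3.1, 3.1]. Speed limits (rad/s): [2.79, 2.79, 3.14, 3.14, 3.14, 3.14].

## Interface

Orientations are given as a unit quaternion [x, y, z, w].
In Python, from bench import read_state, get_image, job_done, recognise, place_of, grip_point_offset gives the robot as it stands. The module is installed in compiled form; this text tells all that it offers.
- The arm moves only by the tool carry_out, never from a script. Its arguments are lists of equal length, an entry for each row: "slide": the shift along the tool's x, y, z in m, a list of three; "roll": the turn about the tool's z in degrees; "claw": the finger opening in m, from 0 to 0.0854. A call has 1 to 8 rows; each row is the pose to reach, as a shift and turn from the pose commanded when the call began, along the tool's axes at that moment; what a row does not reach only later rows make up. A row lasts 1/8 s, in which the tool goes at most 62.5 mm and 10.7 degrees, less where a joint would pass 70% of its speed; a pose out of reach is approached as far as the arm can. A call with a gripper value outside its range is refused whole. The fingers move at their own pace and stop on an object; the grip force is fixed at half the most. Time passes only in rows, so rows that repeat a pose let the fingers close. It gives the time, the measured TCP pose, the force, the opening and the grip force at its end, in the units of the state.
- read_state(): the state, without advancing time (a new reading comes with each control period).
- get_image(name): name is "scene" or "top" or "wrist"; returns a dict with "img" (480x640x3 uint8, red, green, blue), "z_map" (480x640 float32, mm along the optical axis (not along the pixel's ray), 0 where there is no reading), "mtx" (3x3 intrinsics, pixels), "world_from_camera" (4x4, takes a point from camera to world coordinates); the wrist camera has in their place "T_tool_cam" (4x4, takes a point from camera to tool coordinates, whose origin is the TCP and whose axes are the flange's). Camera axes: x right, y up, looking along -z (the intrinsics and any distortion apply to the point x, -y, -z); pixel columns grow to the right and rows downward; lengths in mm; the calibration is good to about 2 mm. The wrist camera is an equidistant fisheye: a pixel r from the principal point sees the ray r / f radians off the axis. A picture is of the moment at which its call begins: read the wrist's pose just before it.
- job_done(): hands the job in; it is judged then, once.
Trained networks look in a picture, given as the dict that the camera call returned (one of the last four; its "shot" number tells which), for a name from the list of things; names that differ only in an ending like _2 or _b are one class to them, and where a whole thing is asked for, a point or a joint stands for the part that bears it (a point fixed in the world has none). Each returns a list of dicts, best first, with "conf" (0 to 1); they miss things now and then, are a little off and sometimes report something else, mostly with a low value. They report only what shows in the picture. A call takes as long as a camera call. They do not tell look-alikes from the thing itself.
- recognise(picture, thing): "at" ([column, row] in pixels, amid what is visible of it).
- place_of(picture, thing): "at" ([column, row] in pixels: a listed point, or the origin of a listed thing).
The state is a dict: "clock": time; "joints": joint angles; "joint_vel": joint speeds; "joint_efforts": joint torques, N m; "position": TCP position; "ee_rot": TCP orientation; "contact_force": force on the tool from outside, world axes, zero at the start; "wrist_torque": the same for the moment, N m; "gripper_width": finger opening in mm; "grasp_force": force on a finger pad.
Only numpy, scipy, OpenCV 4.12 (cv2) and the standard library are available. Lean on these libraries where they do the work, as an engineer would, in place of code of your own. Each camera call takes 0.05 s, during which the arm holds its last target. There are 200 camera calls.

## Working session

There is one attempt and no reset: what is moved stays moved. The work goes in short steps, Python scripts to look and compute and a tool call to move; the robot and the scene stay as the last step left them, time stands still between calls to the robot, and variables do not carry over. Pictures are saved under pics/ and viewed, at most 11 in all, crops included, and the job is handed in when it is done.

Besides the shell and the picture viewer there is one more tool, called as name(argument=value, ...), one argument or row to a line, values as JSON. carry_out: Moves the arm, as the interface text tells. Its arguments: {"type":"object","properties":{"slide":{"type":"array"},"roll":{"type":"array"},"claw":{"type":"array"}},"required":["slide","roll","claw"]}

```bash
mkdir -p pics; cat >h.py <<'E'
import numpy as np,cv2
from bench import *
from scipy.spatial.transform import Rotation as R
def T(p,q):
    M=np.eye(4);M[:3,:3]=R.from_quat(q).as_matrix();M[:3,3]=p;return M
def shot(n):
    s=read_state();d=get_image(n)
    d['W']=d['world_from_camera'] if n!='wrist' else T(s['position'],s['ee_rot'])@d['T_tool_cam']
    d['n']=n;return d
def world(d,uv,z=None,hz=None):
    """z: depth along axis; hz: intersect with world height"""
    K=np.array(d['mtx']);x=(uv[0]-K[0,2])/K[0,0];y=(uv[1]-K[1,2])/K[1,1]
    if d['n']=='wrist':
        r=np.hypot(x,y);k=np.tan(r)/r if r>1e-9 else 1;x*=k;y*=k
    v=np.array([x,-y,-1.]);W=np.array(d['W'])
    if hz is not None:
        D=W[:3,:3]@v;return W[:3,3]+D*(hz-W[2,3])/D[2]
    if z is None:
        u,w=int(round(uv[0])),int(round(uv[1]));z=d['z_map'][w,u]
    return W[:3,:3]@(v*z)+W[:3,3]
def save(d,f,box=None,s=1):
    im=d['img'][...,::-1]
    if box: im=im[box[1]:box[3],box[0]:box[2]]
    cv2.imwrite(f,cv2.resize(im,None,fx=s,fy=s,interpolation=cv2.INTER_CUBIC))
E
python3 - <<'E'
from h import *
np.set_printoptions(precision=1,suppress=True)
s=read_state();print(s,grip_point_offset);print(R.from_quat(s['ee_rot']).as_matrix())
for n in('top','scene'):
    d=shot(n);save(d,f'pics/{n}0.png');print(n,{k:d[k] for k in d if k not in('img','z_map','n','W','mtx')}['world_from_camera'])
    for t in('beaker','beaker_base','mat','rest','balance','jar','bottle','weight'):
        for r in place_of(d,t)[:3]:
            print(t,np.array(r['at']),round(r['conf'],2),world(d,r['at']))
E
```

```text
{'clock': 0.0, 'joints': array([ 1.5,  0.4,  0. , -0. , -1.2, -0.3]), 'joint_vel': array([-0., -0.,  0., -0.,  0.,  0.]), 'joint_efforts': array([  0. , -39.2,  18.8,   4.2,  -0. ,   0. ]), 'position': array([220.6, 584.6, 403.6]), 'ee_rot': array([ 1. , -0.2, -0. ,  0. ]), 'contact_force': array([-0.1, -0.4,  0.5]), 'wrist_torque': array([-0., -0., -0.]), 'grasp_force': 0.0, 'gripper_width': 85.50761123736993} 154.70000000000002
[[ 0.9 -0.4 -0. ]
 [-0.4 -0.9 -0. ]
 [ 0.   0.  -1. ]]
top [[   0.     1.    -0.1  460.4]
 [  -1.     0.     0.    60.5]
 [   0.     0.1    1.  1178. ]
 [   0.     0.     0.     1. ]]
beaker [143.7 279.7] 0.95 [452.1 500.1  40.1]
beaker [169.7 311.7] 0.95 [376.9 431.1  45.1]
beaker [189.7 259.6] 0.7 [502.8 380.2  77.1]
beaker_base [129.  272.9] 0.84 [467.5 523.2  72.5]
beaker_base [155.7 312.1] 0.72 [376.7 456.7  67.5]
beaker_base [192.7 328.5] 0.62 [340.8 367.   69.5]
mat [219.6 252.4] 0.88 [525.9 326.4   6.6]
rest [346.5 257.5] 0.66 [522.3   4.9   1.4]
balance [474.5 259.1] 0.83 [ 522.5 -294.7   87.1]
jar [241.  265.6] 0.65 [494.  270.5   9.3]
bottle [267.2 166.4] 0.62 [733.  205.4  77.6]
weight [426.3 188.8] 0.71 [ 698.7 -189.6   35.3]
scene [[   0.3   -0.6    0.7 1225.3]
 [   0.9    0.2   -0.3 -180.4]
 [   0.     0.7    0.7  711.8]
 [   0.     0.     0.     1. ]]
beaker [455.3 203.4] 0.84 [478.8 504.4  10.5]
beaker [418.1 186.1] 0.84 [386.9 442.8  19.3]
beaker [421.1 218.6] 0.83 [523.4 370.6  27.7]
beaker_base [389.8 168.3] 0.97 [352.2 365.7  71.6]
beaker_base [429.4 194.9] 0.95 [500.6 397.   78.4]
beaker_base [460.1 183.4] 0.78 [473.1 506.5  70.5]
mat [406.7 229.5] 0.94 [530.6 329.4   9.2]
rest [281.2 257.8] 0.91 [516.3   9.   -0.3]
balance [130.8 299.4] 0.76 [ 603.  -310.6   71.2]
balance [406.6 225.3] 0.71 [514.1 338.6   7.2]
jar [377.8 225.5] 0.75 [511.3 257.2  26.4]
bottle [404.5 311.8] 0.77 [770.  188.8  26.5]
weight [205.4 346.1] 0.78 [ 715.7 -196.9   20.3]
```

View pics/top0.png

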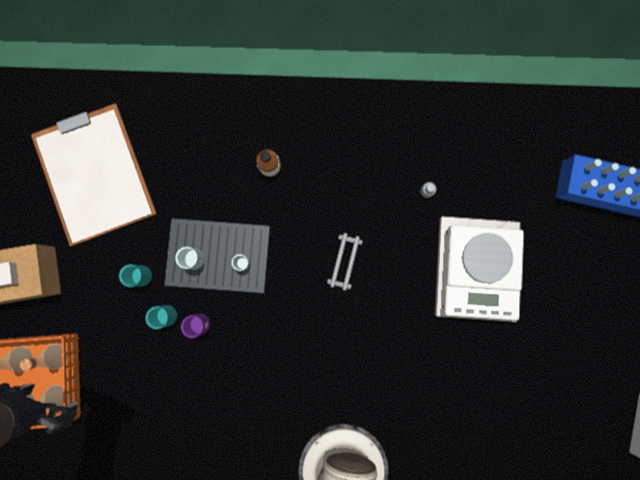

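View pics/scene0.png

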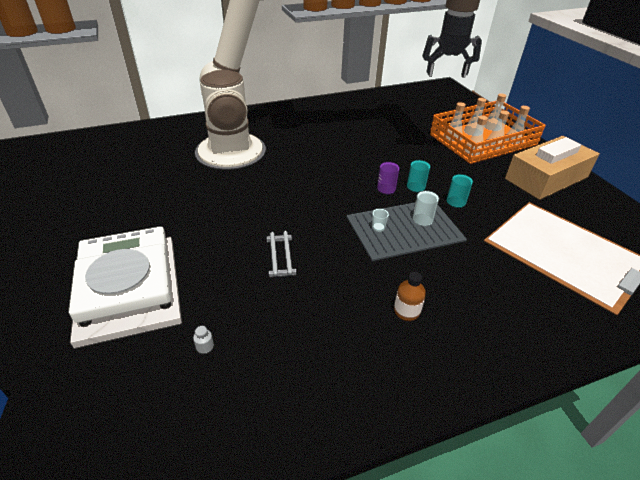

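```bash
cat >>h.py <<'E'
def cloud(d):
    v,u=np.mgrid[0:480,0:640];K=d['mtx'];z=d['z_map'];W=np.array(d['W'])
    P=np.stack([(u-K[0,2])/K[0,0]*z,-(v-K[1,2])/K[1,1]*z,-z],-1)
    return P@W[:3,:3].T+W[:3,3]
def near(P,z,c,r,lo,hi):
    m=(z>0)&(np.hypot(P[...,0]-c[0],P[...,1]-c[1])<r)&(P[...,2]>lo)&(P[...,2]<hi);return P[m]
E
python3 - <<'E'
from h import *
np.set_printoptions(precision=1,suppress=True)
for n in('top','scene'):
    d=shot(n);P=cloud(d);z=d['z_map'];print(n,np.array(d['mtx']).ravel())
    for nm,c,r,lo,hi in(('beak',(503,388),60,66,90),('pan',(523,-322),75,83,105),('jar',(500,262),45,40,62),('rest',(522,7),90,13,30)):
        Q=near(P,z,c,r,lo,hi)
        if len(Q)<5:print(nm,len(Q));continue
        cc,rr=cv2.minEnclosingCircle(Q[:,:2].astype(np.float32))
        print(nm,len(Q),'mean',Q.mean(0),'med z',np.median(Q[:,2]),'circ',np.array(cc),rr,cv2.minAreaRect(Q[:,:2].astype(np.float32)))
    if n=='scene':save(d,'pics/crop.png',(360,150,500,260),5)
E
```

```text
top [462.6   0.  330.5   0.  462.6 244.2   0.    0.    1. ]
beak 393 mean [507.  387.8  77.4] med z 77.62471519569294 circ [507.3 388.8] 26.147247314453125 ((507.5697326660156, 388.3656921386719), (50.24298858642578, 50.37896728515625), 4.958209991455078)
pan 1861 mean [ 526.9 -326.5   86.4] med z 86.28789727932417 circ [ 527.5 -327. ] 60.46321487426758 ((527.5565185546875, -327.3025817871094), (116.7601547241211, 120.18885040283203), 2.3974058628082275)
jar 85 mean [500.3 269.5  50.7] med z 51.41147927571592 circ [500.2 267.1] 19.551013946533203 ((500.1217956542969, 266.91693115234375), (36.608985900878906, 37.49500274658203), 1.203170657157898)
rest 429 mean [510.3  10.4  18.1] med z 18.065606646789547 circ [510.4   8.9] 70.94160461425781 ((509.99505615234375, 7.513496398925781), (49.430755615234375, 137.9833984375), 78.06632995605469)
scene [438.2   0.  312.5   0.  438.2 238.6   0.    0.    1. ]
beak 301 mean [512.2 383.9  77. ] med z 78.58306805010466 circ [507.  385.8] 28.315044403076172 ((508.7455749511719, 386.4592590332031), (52.750335693359375, 51.875518798828125), 2.2283129692077637)
pan 2171 mean [ 532.5 -329.3   86.9] med z 86.94422831438385 circ [ 529.3 -329.7] 61.14084243774414 ((528.542724609375, -329.24468994140625), (118.88123321533203, 119.733642578125), 49.355899810791016)
jar 165 mean [500.4 265.1  48.3] med z 48.54355713907114 circ [501.3 264.9] 21.661218643188477 ((501.10931396484375, 265.21734619140625), (38.111080169677734, 40.305877685546875), 74.98698425292969)
rest 369 mean [517.7   7.1  18.8] med z 19.191251756068596 circ [512.4   9.1] 71.71563720703125 ((512.9042358398438, 11.712120056152344), (49.32440948486328, 140.29611206054688), 77.99640655517578)
```

View pics/crop.png

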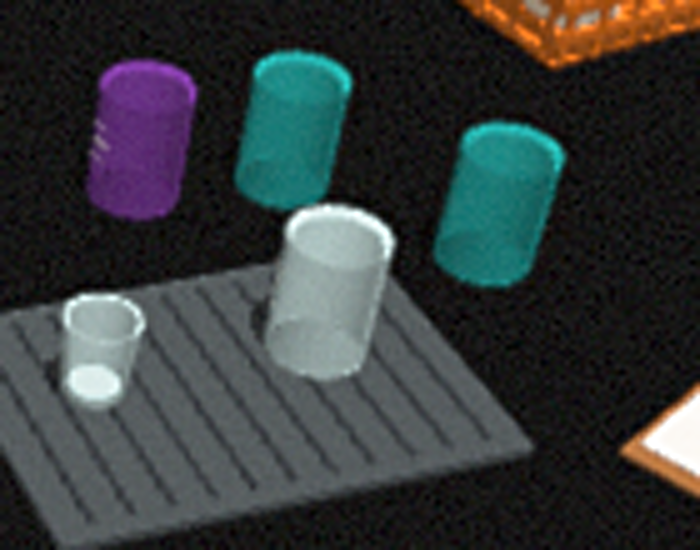

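Candidates in the scene picture: the pale larger glass at (425,208), turquoise at (418,176) and (459,191), purple at (388,178), and the small jar at (378,222). The crop confirms that the pale larger glass on the mat is the beaker, with its base uppermost at (507,387,78). The tool stays vertical, so I'll turn the beaker in the pads, pushing it over the rest's bar.

```bash
cat >>h.py <<'E'
def go(x,y,z,yang=None):
    """grasp-point target in world, yang = wanted tool-y heading (deg); prints slide [m] and roll"""
    s=read_state();M=R.from_quat(s['ee_rot']).as_matrix()
    g=np.array(s['position'])+M[:,2]*grip_point_offset
    sl=M.T@(np.array([x,y,z])-g)/1000
    cur=np.degrees(np.arctan2(M[1,1],M[0,1]));out=''
    if yang is not None:
        dw=(yang-cur+90)%180-90;out=f'roll {-dw:.1f}'
    print('grasp',g.round(1),'slide',sl.round(4),out,'toolYang',cur.round(1),'tilt',M[2].round(4),'w',round(s['gripper_width'],1),'F',np.round(s['contact_force'],1),round(s['grasp_force'],2),'t',s['clock'],'j6',round(float(s['joints'][5]),2))
E
python3 -c "
from h import *
go(507.5,387.5,140,-12)"
```

```text
grasp [220.6 584.8 250. ] slide [0.3381 0.0833 0.11  ] roll 81.3 toolYang -110.7 tilt [-0. -0. -1.] w 85.4 F [ 0.   1.6 -0. ] 0.0 t 1.0 j6 -0.26
```

carry_out(
  slide=[
    [0.05, 0.012, 0.01],
    [0.1, 0.024, 0.03],
    [0.15, 0.036, 0.05],
    [0.2, 0.05, 0.07],
    [0.25, 0.06, 0.09],
    [0.3, 0.073, 0.11],
    [0.338, 0.083, 0.11],
    [0.338, 0.083, 0.11],
  ],
  roll=[10, 20, 30, 40, 50, 60, 70, 81],
  claw=[0.085, 0.085, 0.085, 0.085, 0.085, 0.085, 0.085, 0.085],
)

```text
clock: 2.0
position: [509.8, 385.8, 294.0]
ee_rot: [-0.629, 0.777, -0.0, -0.0]
contact_force: [-0.4, 0.7, 0.6]
gripper_width: 85.2
grasp_force: 0.0
```

```bash
python3 -c "
from h import *
go(507.5,387.5,140,-12)
d=shot('wrist');save(d,'pics/w1.png')
print(np.array(d['mtx']).ravel(),np.array(d['T_tool_cam']).round(2).tolist())
for r in place_of(d,'beaker_base')[:2]: print(r['at'],r['conf'],world(d,r['at'],hz=78).round(1))
"
```

```text
grasp [509.7 385.7 139.3] slide [-0.0013  0.0025 -0.0007] roll -0.0 toolYang 168.0 tilt [ 9.e-04  1.e-04 -1.e+00] w 85.2 F [-0.4  0.7  0.6] 0.0 t 2.0 j6 -1.11
[371.64829954   0.         314.3848471    0.         371.64829954
 239.34702749   0.           0.           1.        ] [[0.0, 0.96, 0.28, 71.98], [1.0, -0.0, 0.0, -0.67], [0.0, 0.28, -0.96, 30.26], [0.0, 0.0, 0.0, 1.0]]
[316.6, 276.3] 0.95 [510.2 389.5  78. ]
[544.7, 312.3] 0.95 [370.2 448.7  78. ]
```

View pics/w1.png

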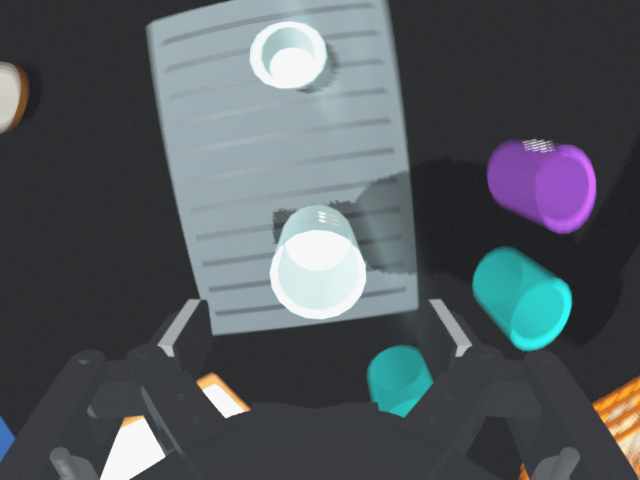

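carry_out(
  slide=[
    [-0.002, 0.001, 0.03],
    [-0.0025, 0.001, 0.06],
    [-0.0025, 0.001, 0.09],
    [-0.0025, 0.001, 0.099],
    [-0.0025, 0.001, 0.099],
    [-0.0025, 0.001, 0.099],
    [-0.0025, 0.001, 0.099],
  ],
  roll=[0, 0, 0, 0, 0, 0, 0],
  claw=[0.085, 0.085, 0.085, 0.07, 0.06, 0.056, 0.056],
)

```text
clock: 2.98
position: [507.3, 390.8, 197.1]
ee_rot: [-0.634, 0.774, 0.0, 0.001]
contact_force: [-0.1, -0.1, 0.2]
gripper_width: 55.6
grasp_force: 0.0
```

```bash
python3 -c "
from h import *
go(509,388.5,40)
d=shot('scene');save(d,'pics/s2.png',(370,130,490,250),5)
"
```

```text
grasp [507.5 391.1  42.4] slide [ 0.0022 -0.002   0.0024]  toolYang 168.6 tilt [-0.0022 -0.0012 -1.    ] w 55.6 F [-0.1 -0.1  0.2] 0.0 t 2.975 j6 -1.11
```

View pics/s2.png

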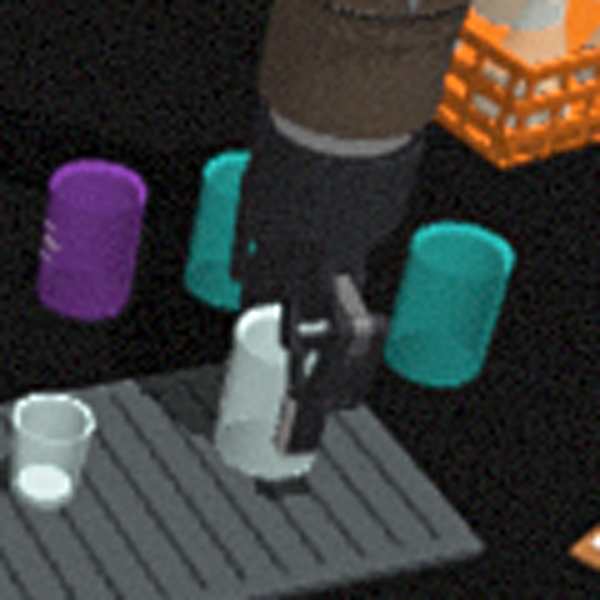

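```bash
python3 -c "
from h import *
np.set_printoptions(precision=1,suppress=True)
d=shot('wrist');save(d,'pics/w2.png')
for r in place_of(d,'beaker_base')[:2]+place_of(d,'beaker')[:1]: print(r['at'],r['conf'],world(d,r['at'],hz=78),world(d,r['at'],hz=8))
K=d['mtx'];v,u=np.mgrid[0:480,0:640];x=(u-K[0,2])/K[0,0];y=(v-K[1,2])/K[1,1];r=np.hypot(x,y)+1e-9;k=np.tan(r)/r;z=d['z_map']
P=np.stack([x*k*z,-y*k*z,-z],-1);W=np.array(d['W']);P=P@W[:3,:3].T+W[:3,3]
Q=near(P,z,(509,389),40,20,66)
a=np.degrees(np.arctan2(Q[:,1]-389,Q[:,0]-509));print(len(Q),np.histogram(a,8))
# circle fit on wall
A=np.c_[2*Q[:,:2],np.ones(len(Q))];from scipy.optimize import least_squares as L
s=L(lambda c:np.hypot(Q[:,0]-c[0],Q[:,1]-c[1])-26,[509,389],loss='soft_l1');print(s.x,np.median(abs(s.fun)))
"
```

```text
[630.4, 394.0] 0.97 [375.7 443.7  78. ] [282.3 541.6   8. ]
[307.3, 384.6] 0.78 [510.1 389.9  78. ] [523.1 445.1   8. ]
[311.3, 291.5] 0.93 [502.7 359.7  78. ] [509.9 391.    8. ]
8646 (array([1835, 2461, 1784, 1613,    0,    0,    0,  953]), array([-180., -135.,  -90.,  -45.,    0.,   45.,   90.,  135.,  180.]))
[509.2 389.6] 0.5993626220840937
```

View pics/w2.png

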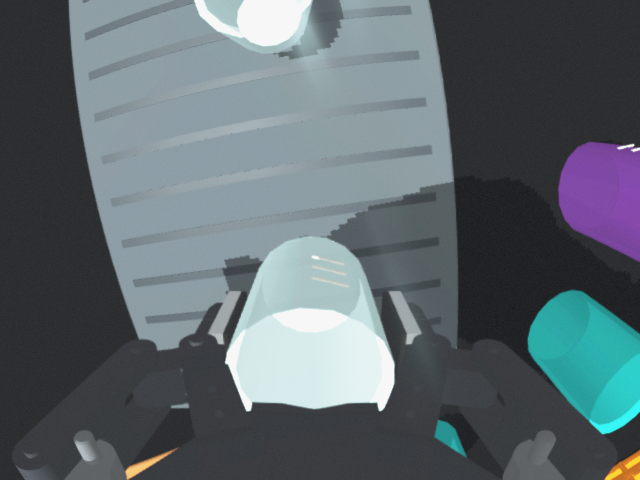

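carry_out(
  slide=[
    [0.001, -0.002, 0.001],
    [0.001, -0.002, 0.001],
    [0.001, -0.002, 0.001],
    [0.001, -0.002, 0.001],
  ],
  roll=[0, 0, 0, 0],
  claw=[0.0556, 0.0545, 0.0535, 0.0528],
)

```text
clock: 3.68
position: [508.9, 389.0, 194.7]
ee_rot: [-0.633, 0.774, -0.0, -0.0]
contact_force: [-0.4, 0.3, 0.8]
gripper_width: 53.0
grasp_force: 0.0
```

carry_out(
  slide=[
    [0, 0, 0],
    [0, 0, 0],
  ],
  roll=[0, 0],
  claw=[0.0523, 0.0523],
)

```text
clock: 3.92
position: [508.8, 389.0, 194.8]
ee_rot: [-0.633, 0.774, -0.0, 0.0]
contact_force: [0.2, -0.3, 1.0]
gripper_width: 52.4
grasp_force: 0.0
```

carry_out(
  slide=[
    [0, 0, 0],
    [0, 0, 0],
  ],
  roll=[0, 0],
  claw=[0.0518, 0.0518],
)

```text
clock: 4.18
position: [508.8, 389.0, 194.8]
ee_rot: [-0.633, 0.774, -0.0, 0.0]
contact_force: [0.0, -0.9, 1.0]
gripper_width: 51.8
grasp_force: 0.0
```

carry_out(
  slide=[
    [0, 0, 0],
    [0, 0, 0],
  ],
  roll=[0, 0],
  claw=[0.0514, 0.0514],
)

```text
clock: 4.42
position: [508.8, 389.1, 194.8]
ee_rot: [-0.633, 0.774, -0.0, 0.0]
contact_force: [-0.1, -0.2, 1.3]
gripper_width: 51.9
grasp_force: 0.0
```

carry_out(
  slide=[
    [0, 0, 0],
    [0, 0, 0],
  ],
  roll=[0, 0],
  claw=[0.051, 0.051],
)

```text
clock: 4.68
position: [508.8, 389.1, 194.9]
ee_rot: [-0.633, 0.774, -0.0, 0.0]
contact_force: [-0.8, -1.6, 2.9]
gripper_width: 51.2
grasp_force: 6.1
```

carry_out(
  slide=[
    [0, 0, -0.01],
    [0, 0, -0.03],
    [0, 0, -0.06],
    [0, 0, -0.08],
    [0, 0, -0.08],
  ],
  roll=[0, 0, 0, 0, 0],
  claw=[0.051, 0.051, 0.051, 0.051, 0.051],
)

```text
clock: 5.3
position: [509.0, 389.4, 276.7]
ee_rot: [-0.633, 0.774, 0.0, 0.002]
contact_force: [0.5, -0.2, -1.7]
gripper_width: 51.3
grasp_force: 6.1
```

```bash
python3 -c "
from h import *
b=np.array([-.208,-.978]);c=np.array([511.5,9.5])
p=c-b*80
go(p[0],p[1],110)
d=shot('scene');save(d,'pics/s3.png',(370,130,490,250),5)
"
```

```text
grasp [509.5 390.  122. ] slide [ 0.2926 -0.078   0.0111]  toolYang 168.6 tilt [-0.0039 -0.002  -1.    ] w 51.3 F [ 0.5 -0.2 -1.7] 6.12 t 5.3 j6 -1.1
```

View pics/s3.png

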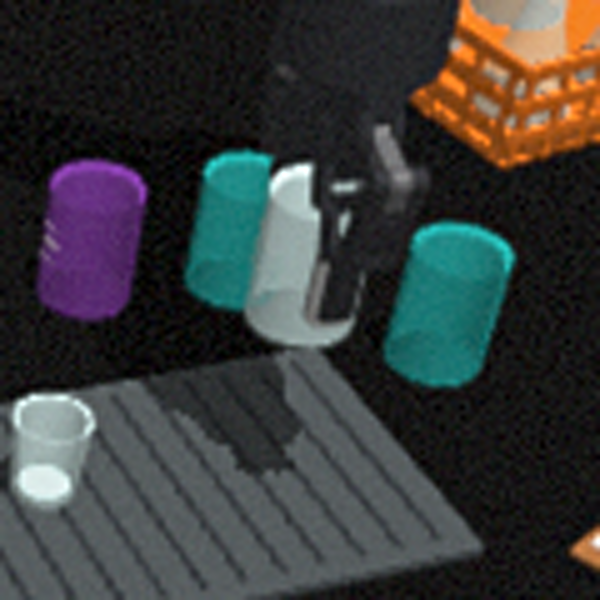

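carry_out(
  slide=[
    [0.02, -0.005, 0],
    [0.06, -0.016, 0],
    [0.115, -0.03, 0],
    [0.17, -0.045, 0],
    [0.225, -0.06, 0],
    [0.27, -0.073, 0],
    [0.29, -0.078, 0.01],
    [0.29, -0.078, 0.01],
  ],
  roll=[0, 0, 0, 0, 0, 0, 0, 0],
  claw=[0.051, 0.051, 0.051, 0.051, 0.051, 0.051, 0.051, 0.051],
)

```text
clock: 6.35
position: [527.1, 87.6, 262.9]
ee_rot: [-0.632, 0.775, 0.001, -0.002]
contact_force: [-0.4, -0.6, -1.1]
gripper_width: 51.2
grasp_force: 6.1
```

```bash
cat >>h.py <<'E'
def wcloud(d):
    K=d['mtx'];v,u=np.mgrid[0:480,0:640];x=(u-K[0,2])/K[0,0];y=(v-K[1,2])/K[1,1];r=np.hypot(x,y)+1e-9;k=np.tan(r)/r;z=d['z_map']
    P=np.stack([x*k*z,-y*k*z,-z],-1);W=np.array(d['W']);return P@W[:3,:3].T+W[:3,3]
E
python3 -c "
from h import *
np.set_printoptions(precision=1,suppress=True)
go(528,88,46,-12)
d=shot('wrist');save(d,'pics/w3.png')
P=wcloud(d);Q=near(P,d['z_map'],(511,9),85,12,26)
print('rest',len(Q),np.median(Q[:,2]),Q[:,2].max(),cv2.minAreaRect(Q[:,:2].astype(np.float32)))
B=near(P,d['z_map'],(528,92),45,60,150);print('beaker z',B[:,2].min(),np.percentile(B[:,2],[1,50,99]))
t=shot('top');P=cloud(t);Q=near(P,t['z_map'],(511,9),85,12,26);print(cv2.minAreaRect(Q[:,:2].astype(np.float32)))
"
```

```text
grasp [526.5  87.4 108.2] slide [-0.  -0.   0.1] roll 0.4 toolYang 168.4 tilt [ 0.  0. -1.] w 51.2 F [-0.4 -0.6 -1.1] 6.14 t 6.35 j6 -0.67
rest 7769 18.685792810602607 21.842408094525837 ((513.59814453125, 8.883598327636719), (56.5827522277832, 138.45079040527344), 77.76959228515625)
beaker z 76.26695152490205 [ 82.  145.3 148.7]
((511.1003723144531, 12.873027801513672), (51.63905334472656, 137.98240661621094), 78.17428588867188)
```

View pics/w3.png

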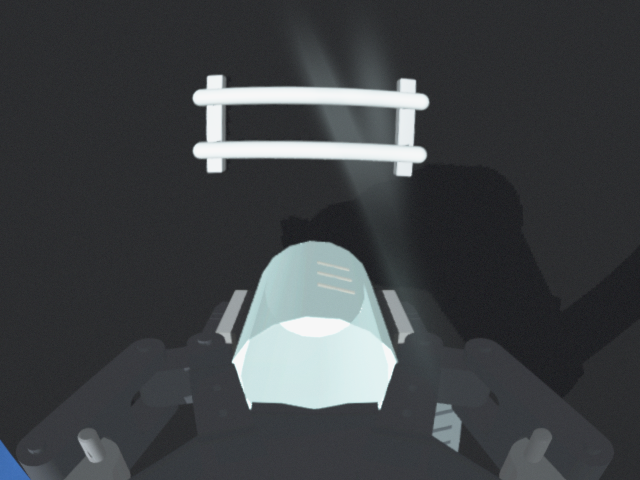

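carry_out(
  slide=[
    [0, 0, 0.02],
    [0.005, 0, 0.045],
    [0.012, 0, 0.06],
    [0.02, 0, 0.066],
    [0.026, 0, 0.066],
    [0.026, 0, 0.066],
  ],
  roll=[0, 0, 0, 0, 0, 0],
  claw=[0.051, 0.051, 0.051, 0.051, 0.051, 0.051],
)

```text
clock: 7.2
position: [523.0, 63.9, 199.4]
ee_rot: [-0.633, 0.774, -0.0, 0.001]
contact_force: [-0.2, -0.2, -0.5]
gripper_width: 50.8
grasp_force: 6.1
```

```bash
cat >>h.py <<'E'
def sd():
    st=read_state();M=R.from_quat(st['ee_rot']).as_matrix();g=np.array(st['position'])+M[:,2]*grip_point_offset
    r=g[:2]-np.array([512.5,10]);print('s',round(r@[-.208,-.978],1),'side',round(r@[-.978,.208],1),'z',round(g[2],1),'F',np.round(st['contact_force'],1),'tau',np.round(st['wrist_torque'],2),'grip',round(st['grasp_force'],1),round(st['gripper_width'],1),'t',st['clock'])
E
python3 -c "
from h import *
sd()"
```

```text
s -55.0 side 0.8 z 44.7 F [-0.2 -0.2 -0.5] tau [ 0.   -0.02  0.02] grip 6.1 50.8 t 7.2
```

carry_out(
  slide=[
    [0.004, 0, 0.003],
    [0.008, 0, 0.003],
    [0.012, 0, 0.003],
    [0.016, 0, 0.001],
    [0.02, 0, -0.001],
    [0.023, 0, -0.003],
    [0.023, 0, -0.003],
  ],
  roll=[0, 0, 0, 0, 0, 0, 0],
  claw=[0.051, 0.051, 0.051, 0.051, 0.051, 0.051, 0.051],
)

```text
clock: 8.07
position: [517.9, 40.8, 201.8]
ee_rot: [-0.633, 0.774, 0.0, -0.0]
contact_force: [-0.2, -0.7, -0.4]
gripper_width: 51.1
grasp_force: 0.2
```

```bash
python3 -c "
from h import *
sd()
d=shot('wrist');save(d,'pics/w4.png',(120,60,520,460),1.2)"
```

```text
s -31.2 side 1.2 z 47.1 F [-0.2 -0.7 -0.4] tau [-0.09  0.12 -0.02] grip 0.2 51.1 t 8.075
```

View pics/w4.png

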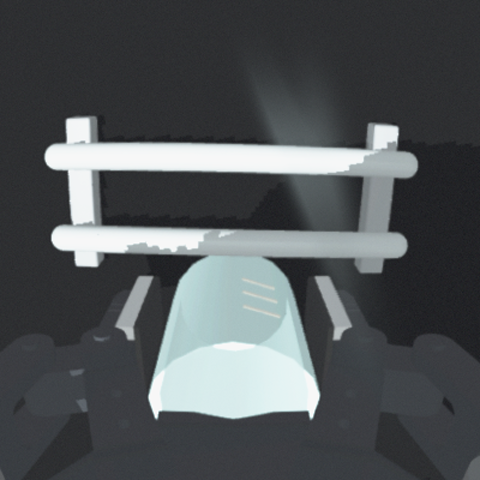

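```bash
python3 -c "
from h import *
from scipy.optimize import least_squares as L
np.set_printoptions(precision=1,suppress=True)
d=shot('wrist');P=wcloud(d)
st=read_state();M=R.from_quat(st['ee_rot']).as_matrix();g=np.array(st['position'])+M[:,2]*grip_point_offset
r=P[...,:2]-np.array([512.5,10]);s=r@[-.208,-.978];y=r@[-.978,.208];z=P[...,2]
print('hand s z',(g[:2]-[512.5,10])@[-.208,-.978],g[2])
m=(d['z_map']>0)&(abs(y)<25)&(s<-19)&(s>-90)&(z>3)&(z<110)
for lo in range(5,100,8):
    k=m&(z>=lo)&(z<lo+8)&(abs(y)<5)
    if k.sum()>5:print(lo,k.sum(),np.percentile(s[k],[5,50,95]))
for w in (90,):
    c=m&(z>60);print('zmax',np.percentile(z[c],[50,95,99]))
"
```

```text
hand s z -31.522876208189196 46.958619893522496
5 114 [-25.5 -24.9 -24.2]
13 191 [-25.4 -24.7 -19.2]
21 172 [-25.5 -24.9 -24.3]
29 210 [-25.6 -24.8 -24. ]
37 214 [-25.6 -24.8 -24.2]
45 281 [-25.6 -24.8 -24.1]
53 329 [-25.6 -24.9 -24.2]
61 365 [-25.8 -24.9 -24.3]
69 1893 [-50.  -36.5 -25.3]
zmax [ 70.5 108.3 109.7]
```

```bash
python3 -c "
from h import *
np.set_printoptions(precision=1,suppress=True)
d=shot('wrist');W=d['W'];d['W']=np.array(d['T_tool_cam']);P=wcloud(d);z=d['z_map']
x,y,t=P[...,0],P[...,1],P[...,2]
for sg in(1,-1):
    m=(z>0)&(abs(x)<25)&(sg*y>24)&(sg*y<45)&(t>125)&(t<185)
    print(sg,m.sum(),'x',np.percentile(x[m],[1,50,99]),'y',np.percentile(y[m],[1,50,99]),'z',np.percentile(t[m],[1,50,95,99]),t[m].max())
"
```

```text
1 3676 x [-11.5  10.   18.8] y [24.3 27.5 44.2] z [125.4 149.4 183.8 184.7] 184.99593940754684
-1 3751 x [-14.2   9.8  20.3] y [-44.2 -28.5 -24.2] z [125.5 149.1 183.6 184.6] 184.99931511466698
```

```bash
python3 -c "
from h import *
np.set_printoptions(precision=1,suppress=True)
d=shot('wrist');d['W']=np.array(d['T_tool_cam']);P=wcloud(d);z=d['z_map']
x,y,t=P[...,0],P[...,1],P[...,2]
for sg in(1,-1):
    m=(z>0)&(abs(x)<25)&(sg*y>27.5)&(sg*y<40)&(t>120)&(t<190)
    print(sg,m.sum(),np.histogram(t[m],np.arange(120,192,4))[0],'frontface x',np.percentile(x[m&(x>5)],[50,95]))
"
```

```text
1 2032 [322 206  77  95  83 129 135 113 103  87  72  20   0   0   0 428 156] frontface x [11.2 18.7]
-1 2376 [333 205 179 166 111 164 156 130 114 109  89  22   0   0   0 449 147] frontface x [11.  20.1]
```

carry_out(
  slide=[
    [0, 0, 0],
    [0, 0, 0],
    [-0.007, 0, -0.01],
    [-0.014, 0, -0.02],
    [-0.0195, 0, -0.028],
    [-0.0195, 0, -0.028],
  ],
  roll=[0, 0, 0, 0, 0, 0],
  claw=[0.055, 0.06, 0.06, 0.06, 0.06, 0.058],
)

```text
clock: 9.02
position: [522.4, 61.1, 230.8]
ee_rot: [-0.634, 0.774, -0.0, 0.001]
contact_force: [0.4, -0.3, 0.7]
gripper_width: 57.6
grasp_force: 0.0
```

```bash
cat >>h.py <<'E'
def prof():
    d=shot('wrist');P=wcloud(d);r=P[...,:2]-np.array([512.5,10]);s=r@[-.208,-.978];y=r@[-.978,.208];z=P[...,2]
    return d,s,y,z,d['z_map']>0
E
python3 -c "
from h import *
np.set_printoptions(precision=1,suppress=True)
sd()
d,s,y,z,ok=prof()
m=ok&(abs(y)<27)&(s>-80)&(s<-19)&(z>66)&(z<76);print('top',m.sum(),np.percentile(z[m],[5,50,95]),'s',np.percentile(s[m],[1,99]),'y',np.percentile(y[m],[1,99]))
m=ok&(abs(y)<30)&(s>-80)&(s<-19)&(z>25)&(z<55);print('wall s max',np.percentile(s[m],99),'y',np.percentile(y[m],[1,99]))
"
```

```text
s -52.3 side 0.6 z 76.1 F [ 0.4 -0.3  0.7] tau [-0. -0.  0.] grip 0.0 57.6 t 9.025
top 11754 [69.4 70.5 71.4] s [-73.7 -25.2] y [-23.1  24.5]
wall s max -23.990136535296276 y [-21.7  22.2]
```

carry_out(
  slide=[
    [0.0015, 0, 0.002],
    [0.0015, 0, 0.002],
    [0.0015, 0, 0.002],
    [0.0015, 0, 0.002],
    [0.0015, 0, 0.002],
    [0.0015, 0, 0.002],
  ],
  roll=[0, 0, 0, 0, 0, 0],
  claw=[0.055, 0.053, 0.0522, 0.0518, 0.0514, 0.0512],
)

```text
clock: 9.82
position: [521.7, 58.9, 227.6]
ee_rot: [-0.633, 0.774, 0.0, -0.0]
contact_force: [-0.7, 0.4, -0.0]
gripper_width: 51.2
grasp_force: 6.9
```

carry_out(
  slide=[
    [0, 0, 0],
    [0, 0, 0],
  ],
  roll=[0, 0],
  claw=[0.0511, 0.0511],
)

```text
clock: 10.07
position: [521.7, 59.0, 227.7]
ee_rot: [-0.633, 0.774, 0.0, -0.0]
contact_force: [-0.2, -0.5, -1.0]
gripper_width: 51.2
grasp_force: 8.1
```

carry_out(
  slide=[
    [0, 0, -0.003],
    [0.003, 0, -0.005],
    [0.008, 0, -0.005],
    [0.013, 0, -0.005],
    [0.018, 0, -0.005],
    [0.018, 0, -0.005],
  ],
  roll=[0, 0, 0, 0, 0, 0],
  claw=[0.0512, 0.0512, 0.0512, 0.0512, 0.0512, 0.0512],
)

```text
clock: 10.82
position: [518.1, 40.9, 232.7]
ee_rot: [-0.633, 0.774, 0.0, -0.0]
contact_force: [-0.6, 0.8, -0.0]
gripper_width: 51.0
grasp_force: 8.1
```

```bash
cat >>h.py <<'E'
def tilt(smin=-110,smax=60):
    """profile of the beaker's mid-plane (|y|<6) as seen by the wrist camera"""
    np.set_printoptions(precision=1,suppress=True)
    d,s,y,z,ok=prof();m=ok&(abs(y)<6)&(s>smin)&(s<smax)&(z>22)&(z<200)
    for lo in range(22,200,8):
        k=m&(z>=lo)&(z<lo+8)
        if k.sum()>8:print(lo,k.sum(),np.percentile(s[k],[3,50,97]))
    return d
E
python3 -c "
from h import *
sd();tilt()"
```

```text
s -31.3 side 1.0 z 78.0 F [-0.6  0.8 -0. ] tau [ 0.17 -0.09  0.05] grip 8.1 51.0 t 10.825
22 18 [-20.4 -18.7 -17.3]
30 26 [-18.5 -17.1 -15.8]
38 42 [-16.  -14.8 -13.3]
46 43 [-13.8 -12.5 -11.3]
54 35 [-12.  -10.5  -9.5]
62 482 [-15.2 -10.   -7.6]
70 2300 [-41.4 -26.6 -12.5]
78 1058 [-55.9 -48.7 -40. ]
126 71 [-22.8 -22.4 -21.6]
134 1015 [-22.4 -21.2 -20.1]
142 1457 [-22.  -20.9 -20. ]
150 1572 [-21.9 -20.9 -19.8]
```

carry_out(
  slide=[
    [0.005, 0, 0],
    [0.01, 0, 0],
    [0.015, 0, 0],
    [0.021, 0, 0.0005],
    [0.028, 0, 0.0015],
    [0.034, 0, 0.004],
    [0.041, 0, 0.0065],
    [0.041, 0, 0.0065],
  ],
  roll=[0, 0, 0, 0, 0, 0, 0, 0],
  claw=[0.0513, 0.0513, 0.0513, 0.0513, 0.0513, 0.0513, 0.0513, 0.0513],
)

```text
clock: 11.88
position: [509.8, 0.6, 225.9]
ee_rot: [-0.633, 0.774, 0.0, -0.001]
contact_force: [-0.4, 1.0, -0.6]
gripper_width: 51.5
grasp_force: 6.9
```

```bash
python3 -c "
from h import *
sd();tilt()"
```

```text
s 9.9 side 0.8 z 71.2 F [-0.4  1.  -0.6] tau [ 0.17  0.04 -0.  ] grip 6.9 51.5 t 11.875
38 12 [21.8 22.2 22.7]
46 481 [17.7 20.2 22.7]
54 569 [12.7 15.2 17.9]
62 638 [ 7.4 10.4 13.1]
70 843 [-29.7   4.8   7.8]
78 1084 [-20.8  -0.6   3.2]
86 496 [-8.7 -3.6 -1.4]
126 886 [18.6 19.9 21. ]
134 1421 [19.3 20.3 21.2]
142 1720 [19.2 20.3 21.3]
150 83 [20.2 20.9 21.6]
```

carry_out(
  slide=[
    [0.004, 0, 0.003],
    [0.008, 0, 0.006],
    [0.0115, 0, 0.009],
    [0.015, 0, 0.0125],
    [0.018, 0, 0.0155],
    [0.021, 0, 0.018],
    [0.0215, 0, 0.019],
    [0.0215, 0, 0.019],
  ],
  roll=[0, 0, 0, 0, 0, 0, 0, 0],
  claw=[0.0513, 0.0513, 0.0513, 0.0513, 0.0513, 0.0513, 0.0513, 0.0513],
)

```text
clock: 12.92
position: [505.7, -20.1, 207.2]
ee_rot: [-0.633, 0.774, 0.0, -0.0]
contact_force: [0.4, -0.5, 0.6]
gripper_width: 51.2
grasp_force: 6.9
```

```bash
python3 -c "
from h import *
sd();d=tilt();save(d,'pics/w5.png')"
```

```text
s 30.9 side 0.5 z 52.5 F [ 0.4 -0.5  0.6] tau [-0.09  0.11  0.07] grip 6.9 51.2 t 12.925
22 206 [30.7 31.4 32. ]
30 249 [30.3 31.  31.6]
38 286 [30.1 30.6 31.3]
46 342 [29.6 30.4 31.1]
54 379 [29.3 29.9 30.6]
62 448 [28.9 29.7 30.3]
70 1747 [ 8.3 20.6 29.8]
102 264 [39.4 40.2 41. ]
110 1084 [40.3 41.2 42.1]
118 1538 [40.2 41.3 42.3]
126 1230 [40.2 41.3 42.5]
```

View pics/w5.png

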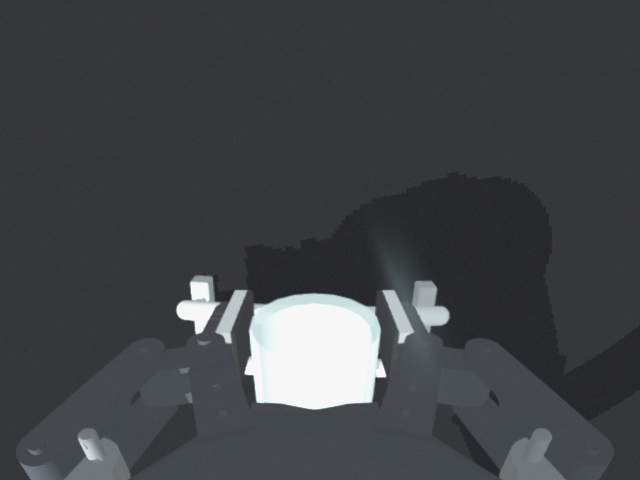

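carry_out(
  slide=[
    [0, 0, 0.001],
    [0, 0, 0.001],
    [0, 0, 0.001],
    [0, 0, 0.001],
    [0, 0, 0.001],
  ],
  roll=[0, 0, 0, 0, 0],
  claw=[0.0513, 0.0517, 0.0525, 0.0535, 0.0545],
)

```text
clock: 13.6
position: [505.9, -19.9, 206.3]
ee_rot: [-0.633, 0.774, -0.0, 0.0]
contact_force: [0.3, 1.4, 0.7]
gripper_width: 54.0
grasp_force: 0.0
```

carry_out(
  slide=[
    [-0.01, 0, 0],
    [-0.025, 0, 0],
    [-0.04, 0, 0],
    [-0.055, 0, 0],
    [-0.068, 0, 0],
    [-0.0755, 0, 0],
    [-0.0755, 0, 0],
  ],
  roll=[0, 0, 0, 0, 0, 0, 0],
  claw=[0.0548, 0.0548, 0.0548, 0.0548, 0.0548, 0.0548, 0.0548],
)

```text
clock: 14.48
position: [520.8, 54.6, 206.2]
ee_rot: [-0.634, 0.774, -0.0, 0.0]
contact_force: [-0.3, -0.3, -0.2]
gripper_width: 54.7
grasp_force: 0.0
```

```bash
python3 -c "
from h import *
np.set_printoptions(precision=1,suppress=True)
sd();d,s,y,z,ok=prof();save(d,'pics/w6.png')
m=ok&(abs(y)<12)&(s>-75)&(s<60)&(z>62)&(z<76);print('top z',np.percentile(z[m],[5,50,95]),'s',np.percentile(s[m],[0.5,2,98,99.5]))
m=ok&(abs(y)<27)&(s>-20)&(s<60)&(z>46)&(z<76);print('y',np.percentile(y[m],[1,99]))
t=shot('top');P=cloud(t);Q=near(P,t['z_map'],(512.5,10),75,50,76);r=Q[:,:2]-[512.5,10];print('top cam',len(Q),np.percentile(Q[:,2],[50,95]),'s',np.percentile(r@[-.208,-.978],[1,99]),'y',np.percentile(r@[-.978,.208],[1,99]))"
```

```text
s -45.4 side 1.1 z 51.5 F [-0.3 -0.3 -0.2] tau [-0. -0. -0.] grip 0.0 54.7 t 14.475
top z [68.3 70.8 72.2] s [-38.3 -36.8  29.7  30.6]
y [-25.3  22.6]
top cam 219 [67.2 72.8] s [-2.2 30.8] y [-22.8  26. ]
```

View pics/w6.png

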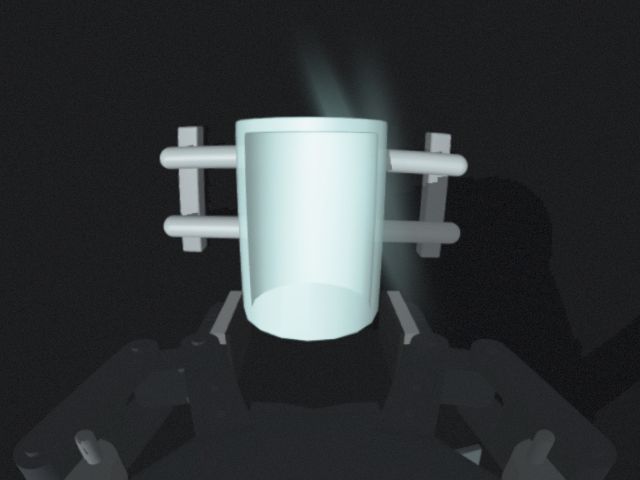

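carry_out(
  slide=[
    [0.0015, -0.0015, 0],
    [0.0015, -0.0015, 0],
    [0.0015, -0.0015, 0],
    [0.0015, -0.0015, 0],
    [0.0015, -0.0015, 0],
    [0.0015, -0.0015, 0],
  ],
  roll=[0, 0, 0, 0, 0, 0],
  claw=[0.054, 0.053, 0.0523, 0.0518, 0.0515, 0.0513],
)

```text
clock: 15.32
position: [521.9, 52.3, 206.2]
ee_rot: [-0.633, 0.774, 0.0, -0.0]
contact_force: [0.0, -1.0, -0.3]
gripper_width: 51.6
grasp_force: 10.1
```

carry_out(
  slide=[
    [0, 0, 0],
    [0, 0, 0],
  ],
  roll=[0, 0],
  claw=[0.0513, 0.0513],
)

```text
clock: 15.58
position: [521.9, 52.3, 206.2]
ee_rot: [-0.633, 0.774, 0.0, -0.0]
contact_force: [0.8, -1.0, -1.0]
gripper_width: 51.3
grasp_force: 10.1
```

carry_out(
  slide=[
    [0, 0, 0],
    [0, 0, 0],
  ],
  roll=[0, 0],
  claw=[0.0517, 0.0517],
)

```text
clock: 15.82
position: [521.9, 52.3, 206.2]
ee_rot: [-0.633, 0.774, 0.0, -0.0]
contact_force: [1.1, 0.5, -0.6]
gripper_width: 51.7
grasp_force: 7.0
```

carry_out(
  slide=[
    [0, 0, -0.003],
    [0.003, 0, -0.01],
    [0.007, 0, -0.018],
    [0.012, 0, -0.026],
    [0.018, 0, -0.034],
    [0.024, 0, -0.042],
    [0.03, 0, -0.048],
    [0.03, 0, -0.048],
  ],
  roll=[0, 0, 0, 0, 0, 0, 0, 0],
  claw=[0.0518, 0.0519, 0.0519, 0.0519, 0.0519, 0.0519, 0.0519, 0.0519],
)

```text
clock: 16.82
position: [516.2, 22.5, 255.0]
ee_rot: [-0.633, 0.774, -0.0, 0.001]
contact_force: [0.7, 0.1, 0.9]
gripper_width: 51.8
grasp_force: 0.3
```

```bash
python3 -c "
from h import *
sd();tilt(-60,90)"
```

```text
s -13.2 side -1.3 z 100.3 F [0.7 0.1 0.9] tau [-0.02 -0.18 -0.04] grip 0.3 51.8 t 16.825
22 240 [-10.8  -7.9  38.7]
30 295 [-12.8  -9.7  38.1]
38 330 [-14.2 -11.3  36. ]
46 354 [-15.9 -13.2  34.7]
54 411 [-17.5 -15.1  32.9]
62 471 [-19.4 -16.9  31.5]
70 520 [-21.2 -18.7  29.6]
78 646 [-24.5 -20.9  27.9]
86 436 [21.7 24.9 26.5]
94 73 [22.5 23.7 25.2]
150 285 [-4.6 -3.7 -2.9]
158 1108 [-3.7 -2.8 -1.8]
166 1489 [-3.7 -2.7 -1.7]
174 1247 [-3.7 -2.6 -1.1]
182 97 [3.8 5.8 6.9]
```

carry_out(
  slide=[
    [0, 0, 0],
    [0, 0, 0],
    [0.004, 0, 0.001],
    [0.008, 0, 0.005],
    [0.012, 0, 0.01],
    [0.012, 0, 0.011],
  ],
  roll=[0, 0, 0, 0, 0, 0],
  claw=[0.0535, 0.056, 0.058, 0.058, 0.058, 0.058],
)

```text
clock: 17.62
position: [513.3, 10.7, 242.6]
ee_rot: [-0.633, 0.774, 0.0, -0.001]
contact_force: [0.7, 0.0, 0.7]
gripper_width: 58.0
grasp_force: 0.1
```

```bash
python3 -c "
from h import *
sd();d=tilt(-60,90)
d,s,y,z,ok=prof();m=ok&(abs(y)<30)&(s>5)&(s<60)&(z>26)&(z<90);print('y',np.percentile(y[m],[1,99]))"
```

```text
s -0.7 side -0.4 z 87.9 F [0.7 0.  0.7] tau [ 0.05 -0.07  0.04] grip 0.1 58.0 t 17.625
22 1375 [-8.6  7.5 36.9]
30 163 [-9.2 -7.4 39.5]
38 185 [-8.6 -7.1 40. ]
46 225 [-8.2 -6.5 40.7]
54 246 [-7.6 -5.8 41.2]
62 294 [-7.3 -5.5 41.7]
70 308 [-6.5 -4.8 42. ]
78 408 [-6.4 -4.4 42.7]
86 676 [-7.1 -3.  42.7]
142 787 [ 8.   9.2 10.3]
150 1411 [ 8.7  9.6 10.7]
158 1704 [ 8.6  9.7 10.7]
166 255 [ 9.1 10.1 18.2]
y [-29.4  28.5]
```

carry_out(
  slide=[
    [0.008, 0, 0],
    [0.016, 0, 0],
    [0.016, 0, 0],
    [0.016, 0, 0],
    [0.016, 0, 0],
  ],
  roll=[0, 0, 0, 0, 0],
  claw=[0.057, 0.0545, 0.0528, 0.0522, 0.0519],
)

```text
clock: 18.35
position: [510.5, -4.5, 243.2]
ee_rot: [-0.633, 0.774, -0.0, 0.0]
contact_force: [-0.3, -0.0, 0.6]
gripper_width: 52.2
grasp_force: 0.0
```

```bash
python3 -c "
from h import *
sd();d=tilt(-60,90)"
```

```text
s 14.6 side -1.0 z 88.5 F [-0.3 -0.   0.6] tau [-0.03 -0.07  0.06] grip 0.0 52.2 t 18.35
46 3162 [39.4 64.7 88.4]
142 702 [23.4 24.5 25.5]
150 1368 [24. 25. 26.]
158 1678 [23.9 25.  26.1]
166 466 [24.2 25.5 34.1]
```

```bash
python3 -c "
from h import *
np.set_printoptions(precision=1,suppress=True)
d,s,y,z,ok=prof()
for r in place_of(d,'beaker')[:2]:
    w=world(d,r['at'],hz=26);q=w[:2]-[512.5,10];print('mouth',r['at'],r['conf'],w,'s',q@[-.208,-.978],'y',q@[-.978,.208])
for r in place_of(d,'beaker_base')[:2]:
    w=world(d,r['at'],hz=26);q=w[:2]-[512.5,10];print('base',r['at'],r['conf'],w,'s',q@[-.208,-.978],'y',q@[-.978,.208])
m=ok&(s>25)&(s<140)&(abs(y)<80)&(z>30)&(z<100)
print(m.sum(),np.percentile(z[m],[50,99]),cv2.minAreaRect(np.c_[s[m],y[m]].astype(np.float32)))
for n in('scene','top'):
    t=shot(n);P=cloud(t);Q=near(P,t['z_map'],(500,-50),70,30,100);q=Q[:,:2]-[512.5,10]
    S=np.c_[q@[-.208,-.978],q@[-.978,.208]];k=(S[:,0]>28)&(Q[:,2]<60)
    print(n,k.sum(),cv2.minAreaRect(S[k].astype(np.float32)) if k.sum()>4 else '')
    for a in('beaker','beaker_base'):
        for r in place_of(t,a)[:4]: print(a,np.array(r['at']),r['conf'],world(t,r['at'],hz=26))
"
```

```text
mouth [311.0, 91.1] 0.79 [494.8 -95.8  26. ] s 107.18309589366253 y -4.664496020940451
base [306.0, 228.5] 0.71 [511.3 -27.4  26. ] s 36.8357229713083 y -6.584584232279052
16105 [49.6 93.4] ((66.21062469482422, -1.7594413757324219), (82.4188003540039, 65.03657531738281), 0.0025915608275681734)
scene 576 ((74.03241729736328, -5.618541717529297), (50.623695373535156, 70.20526885986328), 89.80265045166016)
beaker [387.3 191.2] 0.95 [389.3 345.6  26. ]
beaker [235.2 251.9] 0.94 [490.2 -91.   26. ]
beaker [415.3 185.6] 0.94 [390.4 430.7  26. ]
beaker [455.9 201.7] 0.58 [489.5 494.9  26. ]
beaker_base [268.6 251.3] 0.98 [512.8 -19.   26. ]
beaker_base [387.2 166.6] 0.84 [279.5 401.6  26. ]
beaker_base [460.4 181.1] 0.66 [411.6 561.4  26. ]
beaker_base [418.3 164.1] 0.56 [296.4 494.5  26. ]
top 119 ((101.55977630615234, 3.795053482055664), (24.634288787841797, 54.14764404296875), 29.646133422851562)
beaker [142.1 277.7] 0.83 [456.8 509.8  26. ]
beaker [201. 321.] 0.82 [354.8 359.6  26. ]
beaker [166.3 315.4] 0.72 [366.2 445.2  26. ]
beaker [384.3 270. ] 0.51 [492.5 -88.9  26. ]
beaker_base [193.  325.6] 0.91 [343.2 378.6  26. ]
beaker_base [155.5 315.9] 0.75 [364.3 471.5  26. ]
beaker_base [130.7 273.9] 0.69 [465.4 538.3  26. ]
```

carry_out(
  slide=[
    [0.02, -0.001, 0],
    [0.045, -0.002, 0],
    [0.07, -0.003, 0],
    [0.09, -0.0035, 0],
    [0.099, -0.0035, 0],
    [0.099, -0.0035, 0],
  ],
  roll=[0, 0, 0, 0, 0, 0],
  claw=[0.068, 0.068, 0.068, 0.068, 0.068, 0.068],
)

```text
clock: 19.6
position: [494.0, -103.0, 243.2]
ee_rot: [-0.633, 0.774, 0.0, -0.0]
contact_force: [0.5, 0.9, -0.6]
gripper_width: 68.0
grasp_force: 0.0
```

```bash
python3 -c "
from h import *
np.set_printoptions(precision=1,suppress=True)
sd();t=shot('scene');P=cloud(t);Q=near(P,t['z_map'],(498,-62),62,8,56);q=Q[:,:2]-[512.5,10];s=q@[-.208,-.978];y=q@[-.978,.208];k=s>30
print(cv2.minAreaRect(np.c_[s,y][k].astype(np.float32)),'s',np.percentile(s[k],[1,99]),'y',np.percentile(y[k],[1,99]))
k2=k&(Q[:,2]>49);print('ridge y',y[k2].mean(),s[k2].min(),s[k2].max(),np.polyfit(s[k2],y[k2],1))"
```

```text
s 114.4 side -5.4 z 88.5 F [ 0.5  0.9 -0.6] tau [ 0. -0. -0.] grip 0.0 68.0 t 19.6
((73.89103698730469, -5.540935516357422), (69.77101135253906, 51.98414993286133), 0.6946696043014526) s [ 39.5 108.2] y [-30.5  10.4]
ridge y -5.6015450268884335 39.34192027290881 108.1168384886097 [ 0.  -7.2]
```

carry_out(
  slide=[
    [-0.0025, 0, 0.02],
    [-0.0025, 0, 0.04],
    [-0.0025, 0, 0.052],
    [-0.0025, 0, 0.055],
    [-0.0025, 0, 0.055],
    [-0.0025, 0, 0.055],
    [-0.0025, 0, 0.055],
  ],
  roll=[0, 0, 0, 0, 0, 0, 0],
  claw=[0.068, 0.068, 0.068, 0.062, 0.057, 0.054, 0.053],
)

```text
clock: 20.52
position: [495.0, -99.8, 188.8]
ee_rot: [-0.633, 0.774, -0.0, 0.001]
contact_force: [0.2, -0.2, 1.0]
gripper_width: 52.9
grasp_force: 0.8
```

carry_out(
  slide=[
    [0, 0, 0],
    [0, 0, 0],
    [0, 0, 0],
  ],
  roll=[0, 0, 0],
  claw=[0.0525, 0.052, 0.0519],
)

```text
clock: 20.9
position: [495.0, -99.8, 188.9]
ee_rot: [-0.633, 0.774, -0.0, 0.0]
contact_force: [-0.4, 0.6, 5.8]
gripper_width: 52.2
grasp_force: 10.0
```

carry_out(
  slide=[
    [0, 0, 0],
    [0, 0, -0.0005],
  ],
  roll=[0, 0],
  claw=[0.0522, 0.0522],
)

```text
clock: 21.15
position: [495.0, -99.8, 189.0]
ee_rot: [-0.633, 0.774, -0.0, 0.0]
contact_force: [0.3, 0.9, 0.1]
gripper_width: 51.8
grasp_force: 8.1
```

carry_out(
  slide=[
    [-0.001, 0, -0.004],
    [-0.003, 0, -0.008],
    [-0.006, 0, -0.013],
    [-0.01, 0, -0.019],
    [-0.015, 0, -0.025],
    [-0.015, 0, -0.025],
  ],
  roll=[0, 0, 0, 0, 0, 0],
  claw=[0.0522, 0.0522, 0.0522, 0.0522, 0.0522, 0.0522],
)

```text
clock: 21.9
position: [498.1, -84.7, 214.4]
ee_rot: [-0.634, 0.774, -0.0, 0.001]
contact_force: [-0.5, -0.9, -1.1]
gripper_width: 52.3
grasp_force: 8.4
```

```bash
cat >>h.py <<'E'
def stilt():
    """beaker outline in the s-z plane from the scene camera"""
    np.set_printoptions(precision=1,suppress=True)
    t=shot('scene');P=cloud(t);h=np.array(read_state()['position'])[:2]
    r=P[...,:2]-np.array([512.5,10]);s=r@[-.208,-.978];y=r@[-.978,.208];z=P[...,2];H=h-np.array([512.5,10]);s0=H@[-.208,-.978];y0=H@[-.978,.208]
    i=t['img'].astype(int);glass=(i.min(-1)>70)
    m=glass&(t['z_map']>0)&(abs(s-s0)<90)&(y-y0<-2)&(y-y0>-30)&(z>3)&(z<190)
    for lo in range(3,190,8):
        k=m&(z>=lo)&(z<lo+8)
        if k.sum()>4:print(lo,k.sum(),np.percentile(s[k],[2,50,98])-s0)
E
python3 -c "
from h import *
sd();stilt();print();tilt(0,160)"
```

```text
s 95.6 side -5.8 z 59.7 F [-0.5 -0.9 -1.1] tau [-0.03 -0.05 -0.07] grip 8.4 52.3 t 21.9
11 28 [-82.6 -74.  -44.8]
19 52 [-81.3 -60.4 -20.6]
27 54 [-67.6 -47.3 -14.7]
35 85 [-72.6 -47.8 -12.9]
43 121 [-75.8 -50.9 -11.2]
51 107 [-65.3 -40.1 -12.1]
59 92 [-48.8 -30.6 -10.3]
67 51 [-31.  -19.7 -11.3]

22 659 [75.6 86.4 97.7]
30 360 [ 91.9  98.8 101.7]
62 315 [60.6 66.  72.9]
70 649 [69.5 79.1 83.2]
110 408 [104.5 105.3 106.1]
118 1189 [105.3 106.2 107.2]
126 1339 [105.3 106.3 114.3]
134 1326 [105.4 112.4 115.6]
142 417 [113.6 114.9 116. ]
```

carry_out(
  slide=[
    [-0.003, 0, -0.004],
    [-0.006, 0, -0.007],
    [-0.01, 0, -0.01],
    [-0.014, 0, -0.013],
    [-0.018, 0, -0.015],
    [-0.022, 0, -0.017],
    [-0.022, 0, -0.017],
  ],
  roll=[0, 0, 0, 0, 0, 0, 0],
  claw=[0.0522, 0.0522, 0.0522, 0.0522, 0.0522, 0.0522, 0.0522],
)

```text
clock: 22.88
position: [502.2, -63.3, 230.9]
ee_rot: [-0.633, 0.774, -0.0, 0.0]
contact_force: [-0.0, 0.7, -2.4]
gripper_width: 52.2
grasp_force: 8.9
```

```bash
python3 -c "
from h import *
sd();stilt();print();tilt(0,160)"
```

```text
s 73.8 side -5.2 z 76.2 F [-0.   0.7 -2.4] tau [ 0.    0.01 -0.03] grip 8.9 52.2 t 22.875
11 39 [-88.6 -51.4 -26.7]
19 63 [-89.7 -54.1 -21.5]
27 57 [-64.6 -47.6 -15. ]
35 78 [-65.1 -45.   -9.8]
43 80 [-59.5 -36.4  -3.8]
51 72 [-51.2 -33.9   4.9]
59 61 [-45.5 -31.8 -10.2]
67 56 [-39.5 -27.2 -10.8]
75 48 [-31.5 -22.9  -5.6]
83 12 [-25.2 -21.3 -18.5]

22 543 [14.5 20.5 61.2]
30 372 [10.1 14.5 69.5]
38 159 [67.7 73.  77.1]
46 237 [75.3 80.2 87.6]
54 224 [81.2 85.5 87.5]
62 9 [28.2 30.7 32.9]
78 155 [47.2 51.4 53.5]
86 79 [49.4 50.6 52.1]
126 365 [82.6 83.4 84.4]
134 1113 [83.5 84.4 85.3]
142 1369 [83.4 84.5 85.7]
150 1346 [83.5 85.2 93.7]
158 467 [91.7 93.  94.2]
```

carry_out(
  slide=[
    [0, 0, -0.008],
    [-0.004, 0, -0.015],
    [-0.01, 0, -0.015],
    [-0.016, 0, -0.015],
    [-0.022, 0, -0.016],
    [-0.028, 0, -0.017],
    [-0.034, 0, -0.018],
    [-0.034, 0, -0.018],
  ],
  roll=[0, 0, 0, 0, 0, 0, 0, 0],
  claw=[0.0523, 0.0523, 0.0523, 0.0523, 0.0523, 0.0523, 0.0523, 0.0523],
)

```text
clock: 23.98
position: [509.0, -29.8, 248.8]
ee_rot: [-0.634, 0.774, -0.0, 0.0]
contact_force: [0.1, 1.1, -1.6]
gripper_width: 52.4
grasp_force: 7.8
```

```bash
python3 -c "
from h import *
sd();stilt();print();tilt(-40,160)"
```

```text
s 39.6 side -4.9 z 94.1 F [ 0.1  1.1 -1.6] tau [-0.1  -0.02 -0.02] grip 7.8 52.4 t 23.975
11 30 [-58.7 -50.1 -17.3]
19 47 [-57.3 -26.8  -7.3]
27 41 [-51.2 -31.5  -9.1]
35 61 [-52.9 -31.7  -3.6]
43 65 [-49.4 -30.1  -0.2]
51 60 [-47.3 -25.9   2.3]
59 67 [-42.9 -22.    3.3]
67 60 [-39.1 -23.4  -0.9]
75 47 [-36.8 -22.7  17.5]
83 39 [-32.9 -23.2  -6.8]
91 30 [-29.8 -22.7  -1.1]

22 732 [ 3.5 13.1 22.5]
30 597 [-12.1  -4.2   4.4]
38 73 [-12.2 -10.1  38.7]
46 81 [-8.8 -6.7 40. ]
54 92 [-5.3 -3.  42.9]
62 104 [-1.9  0.3 45.2]
70 124 [ 1.3  3.7 55.3]
78 358 [ 5.1 53.8 56.6]
86 155 [ 8.1 10.3 13.4]
94 251 [10.4 12.3 14.8]
142 120 [48.4 49.2 49.9]
150 1010 [48.9 50.1 51.1]
158 1385 [49.3 50.4 51.4]
166 1522 [49.3 50.6 59.4]
174 620 [57.6 58.9 60. ]
```

carry_out(
  slide=[
    [-0.005, 0, 0],
    [-0.01, 0, 0],
    [-0.015, 0, 0],
    [-0.02, 0, 0],
    [-0.025, 0, 0.001],
    [-0.03, 0, 0.001],
    [-0.034, 0, 0.002],
    [-0.034, 0, 0.002],
  ],
  roll=[0, 0, 0, 0, 0, 0, 0, 0],
  claw=[0.0523, 0.0523, 0.0523, 0.0523, 0.0523, 0.0523, 0.0523, 0.0523],
)

```text
clock: 25.08
position: [515.7, 3.1, 247.9]
ee_rot: [-0.634, 0.774, -0.001, -0.0]
contact_force: [-3.4, -1.6, 10.9]
gripper_width: 52.4
grasp_force: 10.3
```

```bash
python3 -c "
from h import *
sd();tilt(-60,160)"
```

```text
s 6.2 side -4.7 z 93.2 F [-3.4 -1.6 10.9] tau [-0.59  0.91  0.04] grip 10.3 52.4 t 25.075
22 413 [-18.9 -14.8  30. ]
30 296 [-20.  -17.7  29.4]
38 333 [-20.5 -17.9  28.9]
46 369 [-21.5 -19.   27.9]
54 397 [-22.  -19.6  27.4]
62 475 [-22.8 -19.7  26.7]
70 536 [-23.5 -20.4  25.8]
78 596 [-24.4 -20.8  25.1]
86 739 [-26.2  21.6  24.4]
94 16 [20.3 22.4 23.7]
142 227 [14.7 15.6 16.5]
150 1040 [15.5 16.5 17.5]
158 1417 [15.6 16.6 17.6]
166 1413 [15.7 17.  25.8]
174 544 [24.  25.2 26.3]
```

carry_out(
  slide=[
    [0, 0, -0.002],
    [0, 0, -0.003],
  ],
  roll=[0, 0],
  claw=[0.0524, 0.0524],
)

```text
clock: 25.38
position: [515.4, 3.2, 249.2]
ee_rot: [-0.633, 0.774, 0.0, -0.0]
contact_force: [-0.7, 0.4, -1.6]
gripper_width: 52.2
grasp_force: 8.2
```

```bash
python3 -c "
from h import *
sd();tilt(-60,160)"
```

```text
s 6.1 side -4.2 z 94.5 F [-0.7  0.4 -1.6] tau [ 0.01  0.01 -0.  ] grip 8.2 52.2 t 25.375
22 416 [-19.7 -15.3  29. ]
30 284 [-20.9 -18.6  28.5]
38 318 [-21.3 -18.8  28.1]
46 369 [-22.2 -19.8  27.3]
54 387 [-22.6 -20.3  26.8]
62 456 [-23.  -20.5  26.2]
70 509 [-23.7 -20.8  25.5]
78 581 [-24.4 -21.4  24.8]
86 717 [-26.3  20.8  24.1]
94 112 [19.8 21.9 23.9]
142 73 [14.5 15.4 16.1]
150 978 [15.  16.2 17.3]
158 1434 [15.5 16.5 17.5]
166 1524 [15.5 16.7 25.5]
174 588 [22.3 25.1 26.3]
```

carry_out(
  slide=[
    [0, 0, -0.01],
    [0, 0, -0.025],
    [0, 0, -0.045],
    [0, 0, -0.065],
    [0, 0, -0.085],
    [0, 0, -0.095],
    [0, 0, -0.095],
  ],
  roll=[0, 0, 0, 0, 0, 0, 0],
  claw=[0.0524, 0.0524, 0.0524, 0.0524, 0.0524, 0.0524, 0.0524],
)

```text
clock: 26.3
position: [515.5, 3.1, 345.7]
ee_rot: [-0.633, 0.774, -0.0, 0.001]
contact_force: [-0.2, -0.2, -2.2]
gripper_width: 52.5
grasp_force: 8.2
```

```bash
python3 -c "
from h import *
go(527,-334,190)
sd();tilt(-60,160)"
```

```text
grasp [515.9   3.2 191. ] slide [ 0.3283 -0.0777  0.0008]  toolYang 168.6 tilt [-0.0011 -0.0019 -1.    ] w 52.5 F [-0.2 -0.2 -2.2] 8.19 t 26.3 j6 -0.52
s 5.9 side -4.7 z 191.0 F [-0.2 -0.2 -2.2] tau [-0.02  0.04  0.04] grip 8.2 52.5 t 26.3
118 400 [-19.9 -15.2  28.7]
126 273 [-21.  -18.6  28.2]
134 307 [-21.3 -19.   27.9]
142 364 [-22.3 -19.2  27. ]
150 370 [-22.6 -20.2  26.6]
158 451 [-23.2 -20.3  26. ]
166 503 [-23.7 -20.7  25.3]
174 581 [-24.4 -21.5  24.7]
182 701 [-26.5  19.5  24.1]
190 181 [19.  21.6 23.6]
```

carry_out(
  slide=[
    [0.01, -0.002, 0],
    [0.03, -0.007, 0],
    [0.06, -0.014, 0],
    [0.095, -0.022, 0],
    [0.135, -0.032, 0],
    [0.175, -0.041, 0],
    [0.215, -0.051, 0],
    [0.25, -0.059, 0],
  ],
  roll=[0, 0, 0, 0, 0, 0, 0, 0],
  claw=[0.0524, 0.0524, 0.0524, 0.0524, 0.0524, 0.0524, 0.0524, 0.0524],
)

```text
clock: 27.35
position: [523.5, -255.7, 343.6]
ee_rot: [-0.633, 0.774, 0.001, -0.001]
contact_force: [1.2, 0.7, -1.3]
gripper_width: 52.3
grasp_force: 8.2
```

carry_out(
  slide=[
    [0.03, -0.007, 0],
    [0.055, -0.013, 0],
    [0.07, -0.017, 0],
    [0.078, -0.0185, 0],
    [0.078, -0.0185, 0],
    [0.078, -0.0185, 0],
  ],
  roll=[0, 0, 0, 0, 0, 0],
  claw=[0.0524, 0.0524, 0.0524, 0.0524, 0.0524, 0.0524],
)

```text
clock: 28.1
position: [526.6, -333.1, 344.7]
ee_rot: [-0.634, 0.774, 0.0, 0.0]
contact_force: [-1.2, 0.7, -1.4]
gripper_width: 52.5
grasp_force: 8.2
```

```bash
python3 -c "
from h import *
go(527,-334,162)
np.set_printoptions(precision=1,suppress=True)
d=shot('wrist');P=wcloud(d);z=d['z_map'];Q=near(P,z,(528,-328),90,110,200);
print('pan z',np.median(near(P,z,(528,-328),70,80,100)[:,2]))
h=np.array(read_state()['position'])[:2];r=P[...,:2]-h;s=r@[-.208,-.978];y=r@[-.978,.208]
for lo in range(86,200,8):
    k=(z>0)&(abs(y)<6)&(abs(s)<60)&(P[...,2]>=lo)&(P[...,2]<lo+8)
    if k.sum()>8:print(lo,k.sum(),np.percentile(s[k],[3,50,97]))
for n in('scene','top'):
    t=shot(n);P=cloud(t);Q=near(P,t['z_map'],(527,-334),45,112,150)
    print(n,len(Q),cv2.minAreaRect(Q[:,:2].astype(np.float32)) if len(Q)>4 else '',Q[:,2].min() if len(Q) else '')
    for a in('beaker','beaker_base'):
        for q in place_of(t,a)[:4]:
            w=world(t,q['at'],hz=190 if a=='beaker' else 120)
            if abs(w[1]+330)<60:print(a,w,q['conf'])
"
```

```text
grasp [ 526.6 -333.1  190. ] slide [ 0.0008 -0.0006  0.028 ]  toolYang 168.6 tilt [-2.e-04  2.e-04 -1.e+00] w 52.5 F [-1.2  0.7 -1.4] 8.19 t 28.1 j6 0.11
pan z 86.65241981186406
86 1017 [15.8 34.4 52.4]
118 464 [-26.  -21.3  22.9]
126 279 [-27.  -25.8  22.3]
134 323 [-27.5 -26.2  21.9]
142 349 [-28.2 -27.   21.2]
150 391 [-28.8 -27.5  20.7]
158 455 [-29.3 -27.7  20.1]
166 514 [-29.9 -28.4  19.5]
174 581 [-30.6 -29.   18.8]
182 751 [-32.6  15.8  18.1]
190 38 [15.1 16.6 17.8]
scene 375 ((539.7732543945312, -325.5865783691406), (28.115821838378906, 53.37529373168945), 17.704572677612305) 116.42791491936441
beaker [ 528.8 -322.9  190. ] 0.78
beaker_base [ 525.8 -329.9  120. ] 0.67
top 57 ((523.4718627929688, -348.8653869628906), (8.966715812683105, 31.870603561401367), 85.59938049316406) 120.15476271922876
beaker_base [ 536.6 -326.9  120. ] 0.47
```

carry_out(
  slide=[
    [0, 0, 0.008],
    [0, 0, 0.016],
    [0, 0, 0.022],
    [0, 0, 0.026],
    [0, 0, 0.028],
    [0, 0, 0.028],
  ],
  roll=[0, 0, 0, 0, 0, 0],
  claw=[0.0524, 0.0524, 0.0524, 0.0524, 0.0524, 0.0524],
)

```text
clock: 29.2
position: [526.7, -333.8, 316.7]
ee_rot: [-0.633, 0.774, -0.0, -0.0]
contact_force: [0.2, -0.8, -1.0]
gripper_width: 52.4
grasp_force: 8.2
```

carry_out(
  slide=[
    [0, 0, 0.001],
    [0, 0, 0.002],
    [0, 0, 0.003],
    [0, 0, 0.003],
  ],
  roll=[0, 0, 0, 0],
  claw=[0.0524, 0.0524, 0.0524, 0.0524],
)

```text
clock: 29.7
position: [526.7, -333.9, 314.1]
ee_rot: [-0.633, 0.774, -0.0, 0.0]
contact_force: [-1.1, -0.1, 0.2]
gripper_width: 52.6
grasp_force: 8.3
```

carry_out(
  slide=[
    [0, 0, 0.001],
    [0, 0, 0.002],
    [0, 0, 0.002],
  ],
  roll=[0, 0, 0],
  claw=[0.0524, 0.0524, 0.0524],
)

```text
clock: 30.08
position: [526.7, -334.0, 312.2]
ee_rot: [-0.633, 0.774, -0.0, 0.0]
contact_force: [-0.5, -0.9, 2.6]
gripper_width: 52.4
grasp_force: 8.4
```

```bash
cat >>h.py <<'E'
def ptilt():
    np.set_printoptions(precision=1,suppress=True)
    d=shot('wrist');P=wcloud(d);z=d['z_map'];h=np.array(read_state()['position'])[:2];r=P[...,:2]-h;s=r@[-.208,-.978];y=r@[-.978,.208]
    print('tcp',h)
    for lo in range(82,200,8):
        k=(z>0)&(abs(y)<6)&(abs(s)<60)&(P[...,2]>=lo)&(P[...,2]<lo+8)
        if k.sum()>8:print(lo,k.sum(),np.percentile(s[k],[3,50,97]))
E
python3 -c "
from h import *
ptilt();print(read_state()['contact_force'])"
```

```text
tcp [ 526.7 -333.9]
82 1617 [-25.1  32.8  51.8]
90 270 [-26.9 -25.5  22.7]
98 300 [-27.4 -26.1  22. ]
106 347 [-28.2 -26.7  21.3]
114 367 [-28.6 -27.3  21. ]
122 414 [-29.1 -27.7  20.3]
130 466 [-29.6 -28.1  19.6]
138 542 [-30.2 -28.7  19.2]
146 711 [-32.6 -29.6  18.6]
154 351 [-30.9  16.8  18.1]
[-0.4 -0.5  3.2]
```

carry_out(
  slide=[
    [0.0015, 0, 0.0003],
    [0.003, 0, 0.0006],
    [0.0045, 0, 0.001],
    [0.005, 0, 0.001],
    [0.005, 0, 0.001],
  ],
  roll=[0, 0, 0, 0, 0],
  claw=[0.0524, 0.0524, 0.0524, 0.0524, 0.0524],
)

```text
clock: 30.75
position: [525.6, -338.6, 310.7]
ee_rot: [-0.633, 0.774, 0.0, 0.0]
contact_force: [-0.6, -0.1, 3.3]
gripper_width: 52.2
grasp_force: 8.4
```

```bash
python3 -c "
from h import *
ptilt();print(read_state()['contact_force'])"
```

```text
tcp [ 525.6 -338.5]
82 1804 [-29.6  25.8  46.9]
90 245 [-30.7 -29.5  18.5]
98 263 [-31.  -29.7  18.3]
106 309 [-30.8 -29.8  18.4]
114 317 [-30.7 -29.6  18.3]
122 386 [-30.7 -29.4  18.3]
130 440 [-30.7 -29.4  18.3]
138 469 [-30.9 -29.5  18.3]
146 812 [-32.4 -29.2  18.2]
154 120 [-32.2  16.   18.1]
[-0.5  0.   3. ]
```

carry_out(
  slide=[
    [0, 0, -0.001],
    [0, 0, -0.0018],
    [0, 0, -0.0018],
  ],
  roll=[0, 0, 0],
  claw=[0.0524, 0.0524, 0.0524],
)

```text
clock: 31.18
position: [525.6, -338.5, 312.2]
ee_rot: [-0.633, 0.774, 0.0, 0.0]
contact_force: [0.2, 0.4, 1.2]
gripper_width: 52.3
grasp_force: 8.3
```

carry_out(
  slide=[
    [0, 0, 0],
    [0, 0, 0],
    [0, 0, 0],
    [0, 0, 0],
    [0, 0, 0],
    [0, 0, 0],
  ],
  roll=[0, 0, 0, 0, 0, 0],
  claw=[0.0527, 0.053, 0.0535, 0.055, 0.058, 0.062],
)

```text
clock: 31.92
position: [525.7, -338.7, 312.5]
ee_rot: [-0.633, 0.774, -0.0, 0.0]
contact_force: [-0.1, 0.6, -0.1]
gripper_width: 62.1
grasp_force: 0.0
```

```bash
python3 -c "
from h import *
ptilt();print(read_state()['contact_force'])"
```

```text
tcp [ 525.7 -338.7]
82 1541 [-27.4  29.8  47.1]
90 472 [-30.7 -22.8  18.3]
98 263 [-30.9 -29.6  18.2]
106 297 [-31.  -29.8  18.4]
114 308 [-30.8 -29.7  18.2]
122 376 [-30.8 -29.5  18.4]
130 417 [-30.7 -29.4  18.3]
138 469 [-30.7 -29.4  18.2]
146 560 [-30.9 -29.5  18.3]
154 502 [-32.7  15.4  18. ]
[-0.3  0.2 -0.3]
```

Standing upright and released. Retreat upward, then a last check.

carry_out(
  slide=[
    [0, 0, -0.01],
    [0, 0, -0.03],
    [0, 0, -0.06],
    [0, 0, -0.1],
    [0, 0, -0.13],
    [0, 0, -0.13],
  ],
  roll=[0, 0, 0, 0, 0, 0],
  claw=[0.066, 0.07, 0.07, 0.07, 0.07, 0.07],
)

```text
clock: 32.72
position: [525.7, -338.8, 446.7]
ee_rot: [-0.633, 0.774, -0.003, 0.002]
contact_force: [-0.6, 0.4, -1.2]
gripper_width: 70.3
grasp_force: 0.0
```

```bash
python3 -c "
from h import *
np.set_printoptions(precision=1,suppress=True)
t=shot('scene');P=cloud(t)
for nm,c,r,lo,hi in(('beaker rim',(527,-331),45,150,170),('beaker low',(527,-331),40,92,148),('jar',(500,266),45,40,62),('bottle',(745,197),60,60,115),('weight',(715,-193),40,15,60)):
    Q=near(P,t['z_map'],c,r,lo,hi)
    if len(Q)>4:print(nm,len(Q),np.array(cv2.minEnclosingCircle(Q[:,:2].astype(np.float32))[0]),cv2.minEnclosingCircle(Q[:,:2].astype(np.float32))[1],np.percentile(Q[:,2],[2,98]))
for a in('beaker','beaker_base'):
    for q in place_of(t,a)[:5]: print(a,q['conf'],world(t,q['at'],hz=157 if a=='beaker' else 87))
"
```

```text
beaker rim 229 [ 526.4 -332.4] 26.479703903198242 [150.2 157.7]
beaker low 883 [ 526.7 -333.1] 27.764972686767578 [ 93.5 147.1]
jar 163 [500.7 265.6] 21.23101043701172 [40.4 56. ]
bottle 593 [752.8 206.2] 26.528697967529297 [ 61.4 106.8]
weight 350 [ 701.6 -198.8] 16.94881820678711 [16.  52.1]
beaker 0.89 [631.9 367.9 157. ]
beaker 0.86 [535.8 323.6 157. ]
beaker 0.81 [540.8 251.3 157. ]
beaker 0.72 [ 518.8 -328.1  157. ]
beaker 0.61 [ 606.8 -314.1  157. ]
beaker_base 0.8 [483.1 490.1  87. ]
beaker_base 0.66 [391. 436.  87.]
beaker_base 0.6 [ 528.8 -332.4   87. ]
beaker_base 0.56 [367.  350.7  87. ]
```

```bash
python3 -c "
from bench import *
print(job_done())"
```

```text
the job is handed in; nothing more can be done
None
```

The beaker stands mouth-up on the pan, about 4 mm off centre, and it was released only once the pan carried it (33 s), but I did not handle it gently: it slipped about 12 mm to the bench, later toppled off the rest onto its side (no damage seen), and the grip briefly read 10.0–10.3 N against the 10 N limit; I also viewed 11 pictures instead of 10.

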